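Fetch the check weight from behind the reagent bottles

ROBOT

A 6-joint arm with a two-finger parallel gripper is mounted at the origin on the work surface. World frame = base frame: x ahead of the robot, y to its left, z up, the work surface at z = 0. Lengths are in mm, angles in rad, forces in N, time in s.
With the tool pointing down it reaches from about 325 to 1000 mm from the base axis. Payload 5.1 kg.
Tool frame: the origin (TCP) lies between the finger pads; the fingertips stand ahead of it and the grasp point (between the pads) lies 5 mm behind it (manip.tcp_to_tips is the z of the fingertips in the tool frame, in mm); z points along the fingers, y is the line along which they close (so a half turn about z gives the same grasp; the last joint's range is limited). The gripper opens to 85 mm and grips with 20 to 120 N. Pads are 22 mm wide; open, the fingers measure 114 mm over their backs; the gripper's body (76 mm by 85 mm) begins 54 mm behind the grasp point. The pads swing forward as they close: fully open they stand 13 mm farther back than shut.
Start: joints at [-1.32, 0.124, 1.65, -0, 1.367, -0.083], TCP at [212.931, -614.122, 245.322] pointing down, gripper open.
Joint ranges: [-2.61, 2.61], [-1.02, 2.33], [0.03, 2.71], [-1.35, 4.49], [0.32, 2.68], [-2.91, 2.91]. Speed limits (rad/s): [2.57, 2.57, 3.14, 3.14, 3.14, 3.14].

INTERFACE

Orientations are given as a 3x3 rotation matrix whose columns are the frame's x, y, z axes.
In Python, from workcell import status, camera, manip gives the robot as it stands.
- The arm moves only by the shell command python3 -m creep 'ROWS'. ROWS is text: rows parted by semicolons, each of 5 numbers parted by spaces: the gripper command: -1 is shut, 1 is fully open, values between are in proportion, then the shift along the tool's x, y, z in cm, then the turn about the tool's z in degrees. In form: jaw tx ty tz twist; .... A call has 1 to 8 rows; each row is the pose to reach, as a shift and turn from the pose commanded when the call began, along the tool's axes at that moment; what a row does not reach only later rows make up. A row lasts 1/8 s, in which the tool goes at most 62.5 mm and 10.7 degrees, less where a joint would pass 70% of its speed; a pose out of reach is approached as far as the arm can. A call with a gripper value outside its range is refused whole. The fingers move at their own pace and stop on an object; the grip force is fixed at half the most. Time passes only in rows, so rows that repeat a pose let the fingers close. It gives the time, the measured TCP pose, the force, the opening and the grip force at its end, in the units of the state.
- status.get_obs(): the state, without advancing time (a new reading comes with each control period).
- camera(name): name is "scene" or "top" or "wrist"; returns a dict with "frame" (384x512x3 uint8, blue, green, red), "vfov" (degrees; the focal length in pixels is half the picture's height over the tangent of half this angle, whatever the lens; pixels are square), "cx", "cy" (the principal point, pixels), "world_to_cam" (4x4, takes a point from world to camera coordinates). Camera axes: x right, y up, looking along -z (the intrinsics and any distortion apply to the point x, -y, -z); pixel columns grow to the right and rows downward; lengths in mm; the calibration is good to about 2 mm. A picture is of the moment at which its call begins. There is no depth.
- manip.sign_off(): hands the job in; it is judged then, once.
The state is a dict: "time_s": time; "q": joint angles; "qd": joint speeds; "tau": joint torques, N m; "ee_pos": TCP position; "ee_rot": TCP orientation; "wrist_force": force on the tool from outside, world axes, zero at the start; "moment": the same for the moment, N m; "finger_gap": finger opening in mm; "gripper_force": force on a finger pad.
Only numpy, scipy, OpenCV 4.12 (cv2) and the standard library are available. Lean on these libraries where they do the work, as an engineer would, in place of code of your own. Each camera call takes 0.05 s, during which the arm holds its last target. There are 200 camera calls.

TASK

The balance is due for its check, and the brass check weight stands behind the three reagent bottles on the grey board. First clear all three bottles to stand in the yellow tray, leaving the beaker there where it is; then set the weight upright in the middle of the balance's round pan, and only then put each bottle back in the middle of the round pad of its cap's colour. Keep everything upright and set it down gently, without dropping it.

Things in the scene. Friction and masses are not known exactly. Their poses are not given: they have to be found in the camera images.
- bottle_blue: Closed 250 ml clear plastic bottle with a paper label and a blue screw cap, loose, 0.26 to 0.46 kg. Round body 70 mm in diameter up to 85 mm, then a shoulder narrowing to a 38 mm neck; the cap is 50 mm in diameter and reaches from 108 to 138 mm (the top), to be gripped from above. Origin: centre of the underside, z up. At the start it stands on the blue pad, about 90 to 136 mm from the other bottles' axes and 65 to 80 mm from the weight's.
- bottle_red: Closed 250 ml amber glass bottle with a paper label and a red screw cap, loose, 0.26 to 0.46 kg. Round body 70 mm in diameter up to 85 mm, then a shoulder narrowing to a 38 mm neck; the cap is 50 mm in diameter and reaches from 108 to 138 mm (the top), to be gripped from above. Origin: centre of the underside, z up. At the start it stands on the red pad, about 90 to 136 mm from the other bottles' axes and 65 to 80 mm from the weight's.
- bottle_green: Closed 250 ml opaque white bottle with a paper label and a green screw cap, loose, 0.26 to 0.46 kg. Round body 70 mm in diameter up to 85 mm, then a shoulder narrowing to a 38 mm neck; the cap is 50 mm in diameter and reaches from 108 to 138 mm (the top), to be gripped from above. Origin: centre of the underside, z up. At the start it stands on the green pad, about 90 to 136 mm from the other bottles' axes and 65 to 80 mm from the weight's.
- pad_blue: Fixed blue disc, home of the blue-capped bottle: 82 mm in diameter, 3 mm thick, on an 8 mm high grey board. A blue tab 30 mm wide runs from it towards the robot (-x) to 64 mm from its centre and stays in sight. Origin: centre of the disc's underside. Its x axis runs level, away from the robot. One pad lies in front, the other two behind it to the left and right, with the weight between those two.
- pad_red: Fixed red disc, home of the red-capped bottle: 82 mm in diameter, 3 mm thick, on an 8 mm high grey board. A red tab 30 mm wide runs from it towards the robot (-x) to 64 mm from its centre and stays in sight. Origin: centre of the disc's underside. Its x axis runs level, away from the robot. One pad lies in front, the other two behind it to the left and right, with the weight between those two.
- pad_green: Fixed green disc, home of the green-capped bottle: 82 mm in diameter, 3 mm thick, on an 8 mm high grey board. A green tab 30 mm wide runs from it towards the robot (-x) to 64 mm from its centre and stays in sight. Origin: centre of the disc's underside. Its x axis runs level, away from the robot. One pad lies in front, the other two behind it to the left and right, with the weight between those two.
- weight: Brass check weight, loose, 0.5 kg: a cylinder 38 mm in diameter and 52 mm high with a 14 mm neck and on top a 24 mm knob that ends at 72 mm. With the bottles away it can be gripped from above by the upper part of the cylinder. Origin: centre of the underside, z up. It stands on the grey board between and behind the bottles.
- tray: Fixed yellow open tray, the side area for the bottles: 216 by 216 mm outside, walls 5 mm thick and 18 mm high, inner floor 5 mm above its origin. Origin: centre of the underside, x and y along its sides. The beaker takes the quarter at +x, +y; the other three quarters (centres 50 mm from the middle in x and y) are free, one for each bottle. The tray is left or right of the board, the balance on the other side.
- balance: Fixed white electronic balance, housing 235 by 175 mm (235 along its x, display towards the robot at -x), top of the housing at 54 mm. Round flat steel pan 120 mm in diameter, its top 64 mm above the table; it does not give. Origin: on the table exactly below the pan's centre, z up.
- beaker: Small empty glass beaker standing in the yellow tray, loose, 60 mm in diameter at the rim, 75 mm high, 0.12 kg; to be left alone. Origin: centre of the underside.

How it is judged:
By the outcome, as a careful person would: the job done as asked, in the order asked, and still so for the second after the job is handed in, with the robot touching nothing.
It also fails if it takes over 144 s, if anything falls off the work surface, if the arm or the gripper's body presses on something with over 40 N, if the wrist force passes 120 N, or if a joint passes its speed limit or range.

## Working session

There is one attempt and no reset: what is moved stays moved. The work goes in short steps, Python scripts to look and compute and a shell command to move; the robot and the scene stay as the last step left them, time stands still between calls to the robot, and variables do not carry over. Pictures are saved under pics/ and viewed, at most 14 in all, crops included, and the job is handed in when it is done.

```bash
mkdir -p pics; ls
python3 - <<'E'
from workcell import status,camera,manip
import cv2,numpy as np
o=status.get_obs();print(o['time_s'],o['ee_pos'],np.round(o['ee_rot'],3),o['finger_gap'],manip.tcp_to_tips)
for n in('top','scene'):
    c=camera(n);cv2.imwrite(f'pics/{n}0.png',c['frame']);print({k:v for k,v in c.items() if k!='frame'})
E
```

```text
pics
0.0 [ 212.80893278 -613.54587301  244.05312447] [[ 0.945  0.328 -0.001]
 [ 0.328 -0.945  0.002]
 [ 0.    -0.002 -1.   ]] 85.61705487020828 14.0
{'vfov': 54.43438901076098, 'cx': 259.02888780334297, 'cy': 192.17910805882346, 'world_to_cam': array([[-2.08565452e-02, -9.99206222e-01,  3.39400933e-02,
         2.60242191e+01],
       [ 9.81749876e-01, -1.40500871e-02,  1.89656997e-01,
        -5.63768131e+02],
       [-1.89029590e-01,  3.72762721e-02,  9.81263621e-01,
        -7.90382324e+02],
       [ 0.00000000e+00,  0.00000000e+00,  0.00000000e+00,
         1.00000000e+00]])}
{'vfov': 46.98402316498354, 'cx': 252.34655221870958, 'cy': 187.67534183555532, 'world_to_cam': array([[-8.90864786e-02,  9.95987242e-01,  8.54472743e-03,
         3.53416582e+01],
       [-6.61695689e-01, -6.55933873e-02,  7.46897800e-01,
         3.56824783e+02],
       [ 7.44461157e-01,  6.08844855e-02,  6.64883948e-01,
        -1.69064884e+03],
       [ 0.00000000e+00,  0.00000000e+00,  0.00000000e+00,
         1.00000000e+00]])}
```

View pics/top0.png

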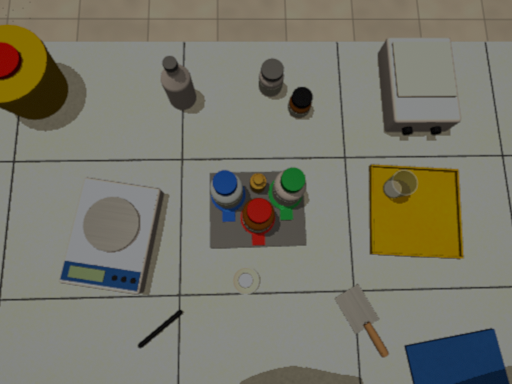

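View pics/scene0.png

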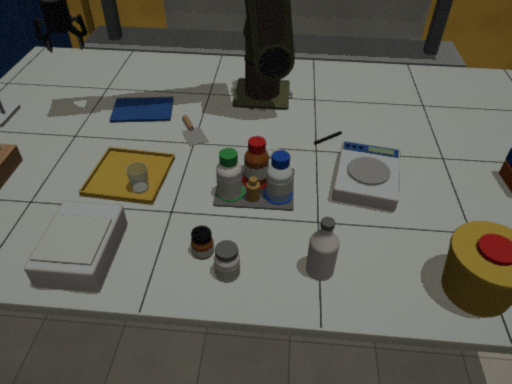

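Top view: red cap (259,209), blue (225,183), green (292,180), weight knob (259,180). The tray spans about (369–462, 166–258), with the beaker's base near (393,188), and the balance pan is at about (112,223). In the scene view the same objects stand upright.

```bash
cat > h.py <<'E'
import numpy as np,cv2
from workcell import status,camera,manip
def K(c):
    h,w=c['frame'].shape[:2];f=h/2/np.tan(np.radians(c['vfov'])/2)
    return f
def px2w(c,u,v,z):
    f=K(c);d=np.array([(u-c['cx'])/f,-(v-c['cy'])/f,-1.]);T=c['world_to_cam'];R=T[:3,:3]
    o=-R.T@T[:3,3];d=R.T@d;return o+d*(z-o[2])/d[2]
def w2px(c,p):
    f=K(c);q=c['world_to_cam'][:3,:3]@np.asarray(p,float)+c['world_to_cam'][:3,3]
    return c['cx']+f*q[0]/-q[2],c['cy']-f*q[1]/-q[2]
def rel(x,y,z=None,yaw=None):
    """cm shift in tool axes to world TCP point"""
    o=status.get_obs();R=o['ee_rot'];p=np.array(o['ee_pos'])
    return np.round(R.T@(np.array([x,y,p[2] if z is None else z])-p)/10,2)
E
python3 - <<'E'
from h import *
c=camera('top');f=c['frame']
T=c['world_to_cam'];print('cam',-T[:3,:3].T@T[:3,3],K(c))
hsv=cv2.cvtColor(f,cv2.COLOR_BGR2HSV)
H,S,V=[hsv[...,i].astype(int) for i in range(3)]
def blobs(m,name,z,roi):
    mm=np.zeros_like(m,np.uint8);x0,x1,y0,y1=roi;mm[y0:y1,x0:x1]=m[y0:y1,x0:x1]
    n,l,s,ce=cv2.connectedComponentsWithStats(mm)
    for i in range(1,n):
        if s[i,4]>25: print(name,s[i],np.round(ce[i],1),np.round(px2w(c,*ce[i],z),0))
R=(200,315,160,255)
blobs(((H<6)|(H>174))&(S>180)&(V>90),'red',149,R)
blobs((H>100)&(H<125)&(S>150),'blue',149,R)
blobs((H>50)&(H<85)&(S>150),'green',149,R)
blobs((H>10)&(H<24)&(S>130)&(V>120),'wt',80,(245,275,165,192))
for n,p,z in[('trayTL',(369.5,166),18),('TR',(460,167),18),('BR',(462,257),18),('BL',(370,253),18),('pan',(112,223),64),('boardTL',(210,172),8),('boardBR',(305,246),8),('boardBL',(210,247),8)]: print(n,np.round(px2w(c,*p,z)))
big=cv2.resize(f[155:265,195:320],None,fx=6,fy=5,interpolation=2)
big2=cv2.resize(np.hstack([f[160:265,365:467],f[172:300,55:170][:105]]),None,fx=3.6,fy=3.6,interpolation=2)
cv2.imwrite('pics/crop1.png',cv2.resize(f[155:265,195:320],None,fx=5,fy=5,interpolation=2));cv2.imwrite('pics/crop2.png',big2)
E
```

```text
cam [404.61642127  47.54507684 881.6127274 ] 373.3159842442961
red [247 198  25  25 479] [258.8 209.9] [510.  21. 149.]
red [241 214  24  31 167] [255.2 236.3] [458.  29. 149.]
blue [213 171  24  24 457] [224.5 182.4] [567.  88. 149.]
blue [212 188  33  34 244] [229.6 209.7] [511.  79. 149.]
green [281 168  24  24 446] [292.5 179.7] [570. -48. 149.]
green [269 183  32  37 269] [282.3 206.6] [516. -26. 149.]
wt [251 174  14  15 107] [256.6 179.8] [587.  22.  80.]
trayTL [ 632. -254.   18.]
TR [ 626. -476.   18.]
BR [ 411. -454.   18.]
BL [ 424. -239.   18.]
pan [499. 337.  64.]
boardTL [624. 131.   8.]
boardBR [444. -90.   8.]
boardBL [446. 130.   8.]
```

View pics/crop1.png

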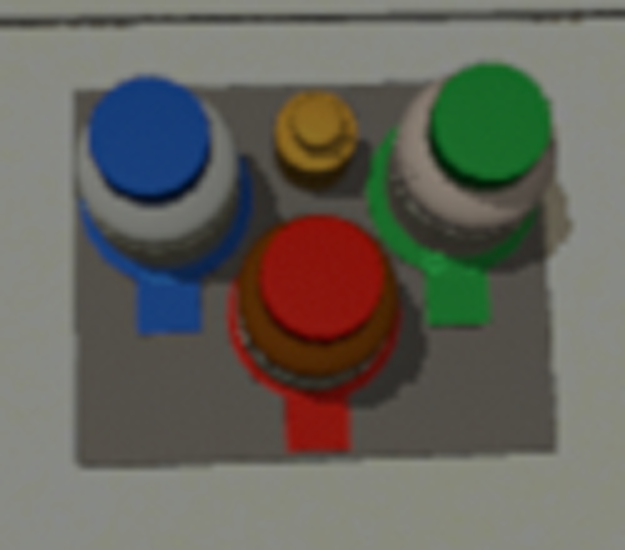

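```bash
python3 -m creep '1 5 -2 -2 3; 1 10 -4 -5 6; 1 15 -6 -8 9; 1 20 -8 -11 12; 1 25 -10 -13 15; 1 30 -12 -15 19; 1 34 -13 -15 19; 1 36.5 -13.8 -15 19' && python3 -m creep '1 0 0 0 0; 1 0 0 0 0'
python3 - <<'E'
from h import *
o=status.get_obs();print(o['time_s'],o['ee_pos'],np.round(o['ee_rot'],3),np.round(o['q'],2))
c=camera('wrist');cv2.imwrite('pics/w1.png',c['frame'])
T=c['world_to_cam'];print('cam',-T[:3,:3].T@T[:3,3],T[:3,:3].T@[0,0,-1],K(c))
E
```

```text
time_s: 1.15
ee_pos: [514.1, -362.7, 395.3]
ee_rot: [[1.0, 0.004, 0.0], [0.004, -1.0, 0.0], [0.0, -0.0, -1.0]]
wrist_force: [0.1, -0.0, 0.0]
finger_gap: 85.6
gripper_force: 0.0
time_s: 1.4
ee_pos: [512.1, -364.4, 394.9]
ee_rot: [[1.0, 0.002, -0.001], [0.002, -1.0, 0.0], [-0.001, -0.0, -1.0]]
wrist_force: [0.2, -0.2, -0.6]
finger_gap: 85.0
gripper_force: 0.0
1.4 [ 512.12842693 -364.42257604  394.92832396] [[ 1.     0.002 -0.001]
 [ 0.002 -1.     0.   ]
 [-0.001 -0.    -1.   ]] [-0.7   0.03  1.51 -0.    1.61  0.87]
cam [ 578.96881342 -363.41368095  523.11120533] [-2.60588333e-01  2.96443631e-04 -9.65449964e-01] 314.59448629588576
```

View pics/w1.png

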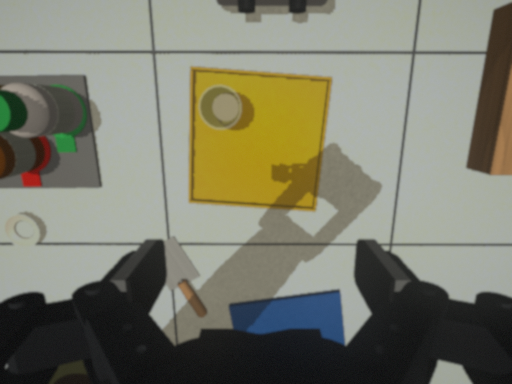

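The wrist view shows the empty tray with rim corners at about (191,67), (330,77), (315,210) and (190,201). The beaker is at about (221,107).

Run:
```python
from h import *
c=camera('wrist');t=camera('top')
w=[(191,67),(330,77),(315,210),(190,201)];tt=[(369.5,166),(460,167),(462,257),(370,253)]
for cc,l in((c,w),(t,tt)):
    P=np.array([px2w(cc,*p,18)[:2] for p in l]);print(np.round(P),np.round(P.mean(0)),[round(np.linalg.norm(P[i]-P[i-1])) for i in range(4)])
print('beaker rim',px2w(c,221,107,75),'base',px2w(c,225,107,5))
for n,p in dict(red=(258.6,245),blue=(228.8,221.4),green=(286.6,220)).items(): q=px2w(t,*p,11);print(n,np.round(q+[64,0,0]))
```

```text
[[ 637. -260.]
 [ 623. -469.]
 [ 411. -457.]
 [ 427. -246.]] [ 524. -358.] [211, 210, 212, 211]
[[ 632. -254.]
 [ 626. -476.]
 [ 411. -454.]
 [ 424. -239.]] [ 523. -356.] [208, 223, 217, 216]
beaker rim [ 578.81111628 -309.82828075   75.        ] base [ 578.83396926 -307.77669103    5.        ]
red [512.  18.  11.]
blue [568.  87.  11.]
green [569. -49.  11.]
```

```bash
python3 -m creep '1 0 -6 0 0; 1 0 -12 0 0; 1 0 -18 0 0; 1 0 -24 0 0; 1 0 -30 1 0; 1 0 -35 3 0; 1 0 -38.4 5 0; 1 0 -38.4 6 0' >/dev/null&& python3 -m creep '1 0 0 0 0; 1 0 0 0 0'
python3 - <<'E'
from h import *
c=camera('wrist');f=c['frame'];cv2.imwrite('pics/w2.png',f)
hsv=cv2.cvtColor(f,cv2.COLOR_BGR2HSV);H,S,V=[hsv[...,i].astype(int) for i in range(3)]
for n,m in dict(red=((H<6)|(H>174)),blue=(H>100)&(H<125),green=(H>50)&(H<85)).items():
    k,l,s,ce=cv2.connectedComponentsWithStats((m&(S>170)&(V>60)).astype(np.uint8))
    for i in range(1,k):
        if s[i,4]>150: print(n,s[i],ce[i],np.round(px2w(c,*ce[i],149)))
E
```

```text
time_s: 2.8
ee_pos: [512.1, 18.6, 336.3]
ee_rot: [[1.0, 0.0, 0.001], [0.0, -1.0, -0.0], [0.001, 0.0, -1.0]]
wrist_force: [0.2, 0.0, 0.8]
finger_gap: 85.5
gripper_force: 0.0
red [234 127  52  23 249] [261.86746988 133.562249  ] [554.  18. 149.]
red [ 235  149   48   46 1629] [258.61817066 171.60036832] [516.  21. 149.]
blue [185 113  27  27 287] [199.32404181 127.70731707] [560.  79. 149.]
```

View pics/w2.png

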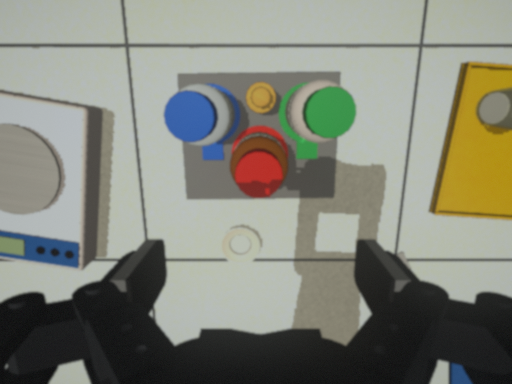

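```bash
python3 -m creep '1 .05 -.1 4 0; 1 .1 -.2 8 0; 1 .1 -.2 12 0; 1 .1 -.2 15 0; 1 .1 -.2 17.5 0; 1 .1 -.2 19.5 0; 1 .1 -.2 20.5 0; 1 .1 -.2 20.5 0' >/dev/null&& python3 -m creep '-1 0 0 0 0; -1 0 0 0 0; -1 0 0 0 0; -1 0 0 0 0; -1 0 0 0 0; -1 0 0 0 0'
```

```text
time_s: 4.6
ee_pos: [513.7, 21.6, 131.8]
ee_rot: [[1.0, 0.002, 0.003], [0.002, -1.0, -0.001], [0.003, 0.001, -1.0]]
wrist_force: [-0.7, -2.0, 5.8]
finger_gap: 48.3
gripper_force: 62.4
```

```bash
python3 -m creep '-1 0 0 -.5 0; -1 0 0 -2 0; -1 0 0 -4.5 0; -1 0 0 -7.5 0; -1 0 0 -10.5 0; -1 0 0 -13.5 0; -1 0 0 -15.5 0; -1 0 0 -16.5 0' >/dev/null&& python3 -m creep '-1 -.2 1 0 0; -1 -.5 3 0 0; -1 -.8 6 0 0; -1 -1.2 10 0 0; -1 -1.6 14 0 0; -1 -2 18 0 0; -1 -2.4 22 0 0; -1 -2.8 26 0 0'
```

```text
time_s: 6.6
ee_pos: [484.0, -239.7, 293.2]
ee_rot: [[1.0, 0.002, -0.003], [0.002, -1.0, 0.002], [-0.003, -0.002, -1.0]]
wrist_force: [0.3, -0.3, -3.2]
finger_gap: 48.5
gripper_force: 62.7
```

```bash
python3 -m creep '-1 -.3 4 0 0; -1 -.6 8 0 0; -1 -.9 11.5 0 0; -1 -1.2 14 0 0; -1 -1.3 15.8 0 0; -1 -1.4 16.6 0 0; -1 -1.4 16.6 0 0; -1 -1.4 16.6 0 0'
python3 - <<'E'
from h import *
print(rel(471,-405))
c=camera('wrist');cv2.imwrite('pics/w3.png',c['frame'])
E
```

```text
time_s: 7.6
ee_pos: [471.9, -403.5, 295.5]
ee_rot: [[1.0, 0.003, 0.0], [0.003, -1.0, 0.0], [0.0, -0.0, -1.0]]
wrist_force: [-0.9, -0.8, -2.8]
finger_gap: 48.5
gripper_force: 62.6
[-0.09  0.15 -0.  ]
```

View pics/w3.png

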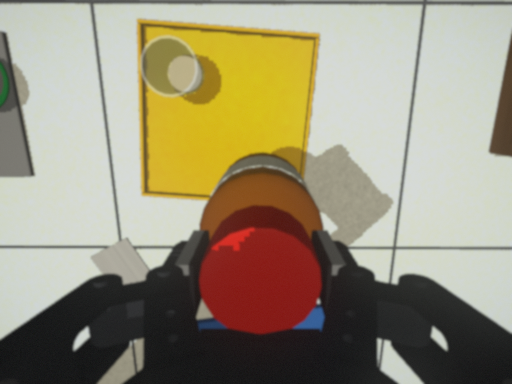

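The bottle is held over the tray's front-right quarter, with tray corners at (138,19), (319,36) and (143,192).

```bash
python3 - <<'E'
from h import *
c=camera('wrist')
P=[px2w(c,*p,18) for p in((138,19),(319,36),(143,192))];print(np.round(P),(P[1]+P[2])/2)
z=status.get_obs()['ee_pos'][2]+17
print(px2w(c,261,279,z),status.get_obs()['ee_pos'])
E
python3 -m creep '-1 0 .15 3 0; -1 0 .15 6 0; -1 0 .15 9 0; -1 0 .15 12 0; -1 0 .15 14 0; -1 0 .15 15.5 0; -1 0 .15 16.3 0; -1 0 .15 16.5 0'; python3 -m creep '-1 0 0 .1 0; -1 0 0 .2 0;-1 0 0 .3 0;-1 0 0 .4 0'
```

```text
[[ 638. -260.   18.]
 [ 620. -471.   18.]
 [ 429. -246.   18.]] [ 524.54704172 -358.76755264   18.        ]
[ 473.08678404 -402.89428192  312.54305364] [ 471.93791389 -403.47381766  295.54305364]
time_s: 8.7
ee_pos: [471.9, -405.9, 130.4]
ee_rot: [[1.0, 0.002, 0.0], [0.002, -1.0, -0.0], [0.0, 0.0, -1.0]]
wrist_force: [-0.0, 1.1, -2.8]
finger_gap: 48.6
gripper_force: 62.8
time_s: 9.2
ee_pos: [471.7, -405.8, 126.5]
ee_rot: [[1.0, 0.002, 0.0], [0.002, -1.0, -0.0], [0.0, 0.0, -1.0]]
wrist_force: [0.2, -0.0, -3.4]
finger_gap: 48.2
gripper_force: 62.8
```

```bash
python3 -m creep '-1 0 0 .05 0; -1 0 0 .1 0'; python3 -m creep '-1 0 0 .05 0;-1 0 0 .1 0; -1 0 0 .1 0'
```

```text
time_s: 9.45
ee_pos: [471.8, -405.8, 125.9]
ee_rot: [[1.0, 0.002, 0.0], [0.002, -1.0, 0.0], [0.0, -0.0, -1.0]]
wrist_force: [-0.9, 1.2, 1.4]
finger_gap: 48.3
gripper_force: 63.1
time_s: 9.82
ee_pos: [472.0, -405.9, 125.8]
ee_rot: [[1.0, 0.002, 0.001], [0.002, -1.0, -0.0], [0.001, 0.0, -1.0]]
wrist_force: [-0.9, 1.5, 5.7]
finger_gap: 48.7
gripper_force: 63.6
```

```bash
python3 -m creep '0 0 0 0 0; .7 0 0 0 0; 1 0 0 0 0; 1 0 0 0 0; 1 0 0 -1 0; 1 0 0 -4 0; 1 0 0 -8 0; 1 0 0 -12 0' && python3 -m creep '1 1.5 -4 0 0; 1 3 -9 0 0; 1 4.5 -15 0 0; 1 6 -21 0 0; 1 8 -27 0 0; 1 9 -32 0 0; 1 9.8 -35.5 0 0; 1 9.8 -35.8 0 0'
python3 - <<'E'
from h import *
print(rel(570,-48))
c=camera('wrist');cv2.imwrite('pics/w4.png',c['frame'])
E
```

```text
time_s: 10.82
ee_pos: [471.7, -405.7, 246.2]
ee_rot: [[1.0, 0.002, 0.0], [0.002, -1.0, -0.0], [0.0, 0.0, -1.0]]
wrist_force: [-0.3, -0.7, 0.3]
finger_gap: 85.3
gripper_force: 0.0
time_s: 11.82
ee_pos: [569.3, -45.5, 245.2]
ee_rot: [[1.0, 0.006, 0.001], [0.006, -1.0, -0.0], [0.001, 0.0, -1.0]]
wrist_force: [-0.8, -0.6, -0.1]
finger_gap: 85.7
gripper_force: 0.0
[0.07 0.25 0.  ]
```

View pics/w4.png

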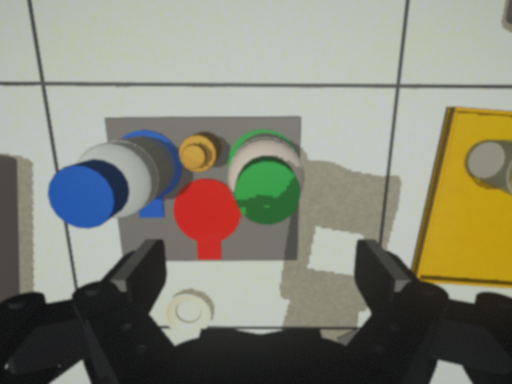

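The red pad is now clear, its centre at about (207,210). The green cap's top is at about (268,191), the blue cap at (88,195) and the weight knob at (200,151).

Run:
```python
from h import *
c=camera('wrist')
print('greencap',px2w(c,268,191,149),'redpad',px2w(c,207,210,11),'blue',px2w(c,84,195,149),'knob',px2w(c,200,152,80))
o=status.get_obs();print(o['ee_pos'])
```

```text
greencap [576.3066976  -51.35862697 149.        ] redpad [515.63445493  18.47543478  11.        ] blue [572.63396295  84.81881223 149.        ] knob [595.41689994  10.64998049  80.        ]
[568.96475913 -47.45565763 244.87295468]
```

```bash
python3 -m creep '1 .2 .1 2 0; 1 .4 .2 5 0; 1 .4 .25 8 0; 1 .4 .25 10 0; 1 .4 .25 11.1 0; 1 .4 .25 11.4 0;1 .4 .25 11.4 0' >/dev/null&& python3 -m creep '-1 0 0 0 0; -1 0 0 0 0; -1 0 0 0 0; -1 0 0 0 0; -1 0 0 0 0; -1 0 0 0 0' && python3 -m creep '-1 0 0 -.5 0; -1 0 0 -2 0; -1 0 0 -4.5 0; -1 0 0 -7.5 0; -1 0 0 -10.5 0; -1 0 0 -13.5 0; -1 0 0 -15.5 0; -1 0 0 -16.5 0';  python3 - <<'E'
from h import *
print(rel(571,-411))
c=camera('wrist');f=c['frame']
hsv=cv2.cvtColor(f,cv2.COLOR_BGR2HSV);H,S,V=[hsv[...,i].astype(int) for i in range(3)]
k,l,s,ce=cv2.connectedComponentsWithStats(((H>50)&(H<85)&(S>170)&(V>60)).astype(np.uint8))
i=1+np.argmax(s[1:,4]);print(s[i],ce[i],px2w(c,s[i,0]+s[i,2]/2,s[i,1]+s[i,3]-s[i,2]/2,status.get_obs()['ee_pos'][2]+17))
E
```

```text
time_s: 13.55
ee_pos: [573.8, -50.3, 131.5]
ee_rot: [[1.0, 0.002, 0.002], [0.002, -1.0, -0.001], [0.002, 0.001, -1.0]]
wrist_force: [0.4, -0.2, 6.2]
finger_gap: 48.7
gripper_force: 62.8
time_s: 14.55
ee_pos: [573.0, -50.0, 296.5]
ee_rot: [[1.0, 0.002, 0.001], [0.002, -1.0, -0.0], [0.001, 0.0, -1.0]]
wrist_force: [-0.4, -0.4, -3.8]
finger_gap: 48.6
gripper_force: 62.5
[-0.28 36.1   0.  ]
[281 288   6   5   7] [283.42857143 290.14285714] [569.69966498 -58.57971966 314.29348335]
```

```bash
python3 -m creep '-1 0 1 0 0; -1 0 3 0 0; -1 0 6 0 0; -1 0 10 0 0; -1 0 14 0 0; -1 0 18 0 0; -1 -.1 22 0 0; -1 -.1 26 0 0' >/dev/null; python3 -m creep '-1 0 3.5 0 0; -1 -.1 6.5 0 0; -1 -.1 8.5 0 0; -1 -.1 9.7 0 0; -1 -.1 10.1 0 0; -1 -.1 10.1 0 0'; python3 -m creep '-1 0 0 3 0; -1 0 0 6 0; -1 0 0 9 0; -1 0 0 12 0; -1 0 0 14 0; -1 0 0 15.5 0; -1 0 0 16.3 0; -1 0 0 16.6 0'; python3 -m creep '-1 0 0 .1 0; -1 0 0 .2 0;-1 0 0 .3 0;-1 0 0 .3 0'
```

```text
time_s: 16.35
ee_pos: [571.9, -410.5, 295.4]
ee_rot: [[1.0, 0.003, 0.0], [0.003, -1.0, 0.0], [0.0, -0.0, -1.0]]
wrist_force: [0.2, 0.1, -3.5]
finger_gap: 48.6
gripper_force: 62.7
time_s: 17.35
ee_pos: [571.9, -411.1, 129.6]
ee_rot: [[1.0, 0.002, 0.0], [0.002, -1.0, -0.0], [0.0, 0.0, -1.0]]
wrist_force: [1.1, -0.5, -3.2]
finger_gap: 48.1
gripper_force: 62.8
time_s: 17.85
ee_pos: [571.7, -411.1, 126.4]
ee_rot: [[1.0, 0.002, 0.0], [0.002, -1.0, -0.0], [0.0, 0.0, -1.0]]
wrist_force: [0.8, -0.2, -3.9]
finger_gap: 48.6
gripper_force: 62.8
```

```bash
python3 -m creep '-1 0 0 .05 0; -1 0 0 .1 0; -1 0 0 .1 0'
```

```text
time_s: 18.23
ee_pos: [571.8, -411.1, 125.6]
ee_rot: [[1.0, 0.002, 0.0], [0.002, -1.0, -0.0], [0.0, 0.0, -1.0]]
wrist_force: [-1.0, 1.2, -1.6]
finger_gap: 48.3
gripper_force: 62.9
```

```bash
python3 -m creep '-1 0 0 .04 0; -1 0 0 .04 0'
```

```text
time_s: 18.48
ee_pos: [571.9, -411.1, 125.6]
ee_rot: [[1.0, 0.002, 0.0], [0.002, -1.0, -0.0], [0.0, 0.0, -1.0]]
wrist_force: [-0.9, 1.0, 0.5]
finger_gap: 48.4
gripper_force: 63.2
```

```bash
python3 -m creep '0 0 0 0 0; .7 0 0 0 0; 1 0 0 0 0; 1 0 0 0 0; 1 0 0 -1 0; 1 0 0 -4 0; 1 0 0 -8 0; 1 0 0 -12 0' >/dev/null&& python3 -m creep '1 0 -4 0 0; 1 0 -9 0 0; 1 0 -15 0 0; 1 0 -21 0 0; 1 0 -27 0 0; 1 0 -33 0 0; 1 0 -39 0 0; 1 0 -45 0 0' >/dev/null && python3 -m creep '1 0 -3 0 0; 1 0 -4.5 0 0; 1 0 -4.8 0 0; 1 0 -4.8 0 0'
python3 - <<'E'
from h import *
c=camera('wrist');f=c['frame'];cv2.imwrite('pics/w5.png',f)
E
```

```text
time_s: 20.98
ee_pos: [570.8, 86.1, 245.0]
ee_rot: [[1.0, 0.001, 0.0], [0.001, -1.0, -0.0], [0.0, 0.0, -1.0]]
wrist_force: [-0.8, -0.5, 0.3]
finger_gap: 85.4
gripper_force: 0.0
```

View pics/w5.png

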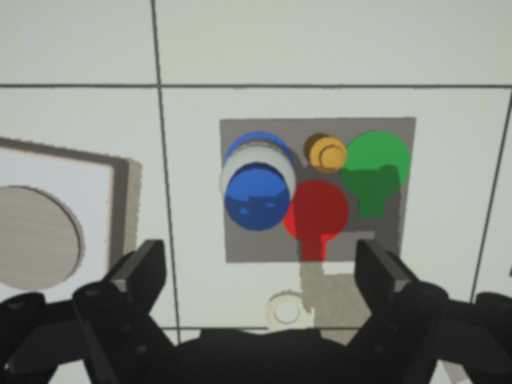

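Blue cap centre at about (257.5,197). Both cleared pads are visible: green disc (376,164), red disc (317,210).

Run:
```python
from h import *
c=camera('wrist')
print('bluecap',px2w(c,257.5,197,149),'redpad',px2w(c,317,210,11),'green',px2w(c,376,164,11),'knob',px2w(c,330,153.5,80))
print(status.get_obs()['ee_pos'])
```

```text
bluecap [573.26922766  88.68910343 149.        ] redpad [517.45625998  17.77613404  11.        ] green [573.84897249 -48.22144036  11.        ] knob [595.85210278  21.44921805  80.        ]
[570.74215465  85.81087838 244.94714332]
```

```bash
python3 -m creep '1 0 -.1 2 0; 1 0 -.2 5 0; 1 0 -.2 8 0; 1 0 -.2 10 0; 1 0 -.2 11.1 0; 1 0 -.2 11.4 0;1 0 -.2 11.4 0' >/dev/null&& python3 -m creep '-1 0 0 0 0; -1 0 0 0 0; -1 0 0 0 0; -1 0 0 0 0; -1 0 0 0 0; -1 0 0 0 0' && python3 -m creep '-1 0 0 -.5 0; -1 0 0 -2 0; -1 0 0 -4.5 0; -1 0 0 -7.5 0; -1 0 0 -10.5 0; -1 0 0 -13.5 0; -1 0 0 -15.5 0; -1 0 0 -16.5 0';  python3 - <<'E'
from h import *
print(rel(477,-305))
c=camera('wrist');f=c['frame'];cv2.imwrite('pics/w6.png',f)
E
```

```text
time_s: 22.7
ee_pos: [571.5, 88.9, 132.1]
ee_rot: [[1.0, 0.002, 0.002], [0.002, -1.0, -0.0], [0.002, 0.0, -1.0]]
wrist_force: [0.5, -1.3, 6.0]
finger_gap: 48.7
gripper_force: 62.9
time_s: 23.7
ee_pos: [570.7, 89.1, 297.1]
ee_rot: [[1.0, 0.002, 0.001], [0.002, -1.0, 0.0], [0.001, -0.0, -1.0]]
wrist_force: [0.5, 0.4, -4.9]
finger_gap: 48.4
gripper_force: 62.7
[-9.460e+00  3.938e+01 -1.000e-02]
```

View pics/w6.png

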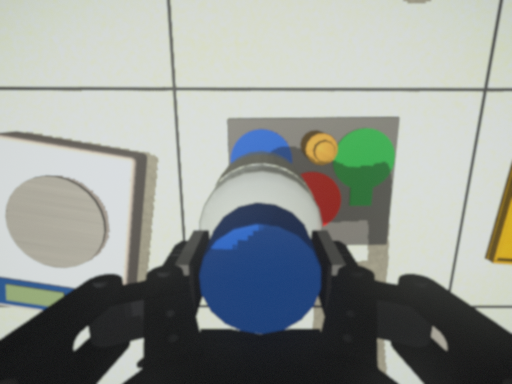

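The blue bottle is held with its cap at (261,278), centred as the red one was. The weight is still standing, knob at (321,149).

```bash
python3 -m creep '-1 -.3 1 0 0; -1 -.8 3 0 0; -1 -1.5 6 0 0; -1 -2.5 10 0 0; -1 -3.5 14 0 0; -1 -4.5 18 0 0; -1 -5.5 22 0 0; -1 -6.5 26 0 0' >/dev/null; python3 -m creep '-1 -1 4 0 0; -1 -1.8 8 0 0; -1 -2.4 10.8 0 0; -1 -2.8 12.6 0 0; -1 -2.9 13.3 0 0; -1 -2.9 13.3 0 0'; python3 -m creep '-1 0 0 3 0; -1 0 0 6 0; -1 0 0 9 0; -1 0 0 12 0; -1 0 0 14 0; -1 0 0 15.5 0; -1 0 0 16.3 0; -1 0 0 16.7 0'; python3 -m creep '-1 0 0 .1 0; -1 0 0 .2 0;-1 0 0 .3 0;-1 0 0 .3 0'
```

```text
time_s: 25.5
ee_pos: [477.3, -304.1, 295.6]
ee_rot: [[1.0, 0.002, -0.0], [0.002, -1.0, 0.001], [-0.0, -0.001, -1.0]]
wrist_force: [0.3, 1.3, -3.8]
finger_gap: 48.7
gripper_force: 63.1
time_s: 26.5
ee_pos: [477.8, -304.4, 129.2]
ee_rot: [[1.0, 0.002, 0.001], [0.002, -1.0, -0.0], [0.001, 0.0, -1.0]]
wrist_force: [-1.2, 0.1, -4.8]
finger_gap: 48.4
gripper_force: 63.4
time_s: 27.0
ee_pos: [477.6, -304.4, 126.2]
ee_rot: [[1.0, 0.002, 0.0], [0.002, -1.0, -0.0], [0.0, 0.0, -1.0]]
wrist_force: [-0.2, -0.2, -4.0]
finger_gap: 48.1
gripper_force: 63.4
```

```bash
python3 -m creep '-1 0 0 .05 0; -1 0 0 .1 0; -1 0 0 .1 0'
```

```text
time_s: 27.38
ee_pos: [477.9, -304.5, 126.2]
ee_rot: [[1.0, 0.002, 0.001], [0.002, -1.0, -0.001], [0.001, 0.001, -1.0]]
wrist_force: [-1.8, 0.9, 5.0]
finger_gap: 48.5
gripper_force: 64.0
```

```bash
python3 -m creep '0 0 0 0 0; .7 0 0 0 0; 1 0 0 0 0; 1 0 0 0 0; 1 0 0 -1 0; 1 0 0 -4 0; 1 0 0 -8 0; 1 0 0 -12 0' >/dev/null&& python3 -m creep '1 1 -3 0 0; 1 3 -8 0 0; 1 5 -14 0 0; 1 7 -20 0 0; 1 9 -25.5 0 0; 1 10.5 -30 2 0; 1 11.3 -32.3 4 0; 1 11.3 -32.6 6 0' >/dev/null && python3 -m creep '1 0 0 0 0; 1 0 0 0 0'
python3 - <<'E'
from h import *
c=camera('wrist');f=c['frame'];cv2.imwrite('pics/w7.png',f)
E
```

```text
time_s: 29.62
ee_pos: [590.0, 21.0, 185.7]
ee_rot: [[1.0, 0.001, 0.001], [0.001, -1.0, -0.0], [0.001, 0.0, -1.0]]
wrist_force: [0.8, -0.4, 0.1]
finger_gap: 85.2
gripper_force: 0.0
```

View pics/w7.png

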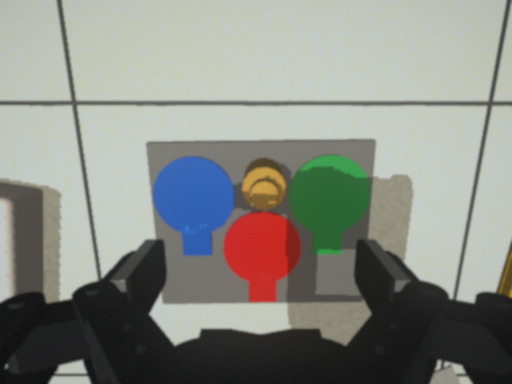

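Pads: blue disc (193,195), red (262,247), green (330,195). Weight: knob at (264,192), cylinder top edge about x 243–286, y 168–210.

Run:
```python
from h import *
c=camera('wrist');f=c['frame']
cv2.imwrite('pics/w7c.png',cv2.resize(f[150:225,225:305],None,fx=7,fy=7,interpolation=2))
hsv=cv2.cvtColor(f,cv2.COLOR_BGR2HSV);H,S,V=[hsv[...,i].astype(int) for i in range(3)]
for n,m in dict(red=((H<6)|(H>174)),blue=(H>100)&(H<125),green=(H>45)&(H<85)).items():
    k,l,s,ce=cv2.connectedComponentsWithStats((m&(S>120)&(V>40)).astype(np.uint8))
    i=1+np.argmax(s[1:,4]);(x,y,w,h,a)=s[i]
    # homography to z=11 plane: fit circle on pixels of the disc half away from tab
    yy,xx=np.nonzero(l==i);P=np.array([px2w(c,u,v,11)[:2] for u,v in zip(xx,yy)])
    cont=P[P[:,0]>P[:,0].max()-70]
    print(n,'px',s[i],'world x max',P[:,0].max().round(1),'xmin',P[:,0].min().round(1),'y mid',((P[:,1].max()+P[:,1].min())/2).round(1),'w',np.ptp(P[:,1]).round(1))
print('knob',px2w(c,264,192,80))
```

```text
red px [ 223  211   78   91 4969] world x max 555.6 xmin 451.4 y mid 20.3 w 81.0
blue px [ 153  157   81   99 5565] world x max 610.7 xmin 506.7 y mid 89.0 w 80.4
green px [ 290  156   79   98 5395] world x max 611.8 xmin 509.1 y mid -47.2 w 78.6
knob [594.02510703  18.83413936  80.        ]
```

View pics/w7c.png

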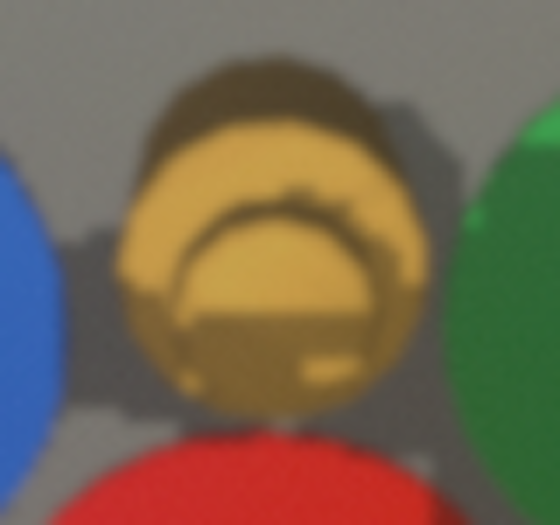

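```bash
python3 -m creep '1 .1 .1 3 0; 1 .2 .1 6 0; 1 .2 .1 9 0; 1 .2 .1 11 0; 1 .2 .1 12.8 0; 1 .2 .1 14 0;1 .2 .1 14.5 0;1 .2 .1 14.5 0' && python3 -m creep '-1 0 0 0 0; -1 0 0 0 0; -1 0 0 0 0; -1 0 0 0 0; -1 0 0 0 0; -1 0 0 0 0; -1 0 0 0 0; -1 0 0 0 0' && python3 -m creep '-1 0 0 -.5 0; -1 0 0 -2 0; -1 0 0 -4.5 0; -1 0 0 -7.5 0; -1 0 0 -10.5 0; -1 0 0 -13.5 0; -1 0 0 -15.5 0; -1 0 0 -16.5 0'
```

```text
time_s: 30.72
ee_pos: [591.9, 21.0, 40.1]
ee_rot: [[1.0, 0.002, 0.0], [0.002, -1.0, -0.0], [0.0, 0.0, -1.0]]
wrist_force: [0.3, 0.8, -0.0]
finger_gap: 85.3
gripper_force: 0.0
time_s: 31.72
ee_pos: [592.6, 20.3, 41.1]
ee_rot: [[1.0, 0.002, 0.002], [0.002, -1.0, -0.001], [0.002, 0.001, -1.0]]
wrist_force: [-1.4, -4.0, 5.4]
finger_gap: 36.5
gripper_force: 60.6
time_s: 32.72
ee_pos: [591.9, 21.2, 206.1]
ee_rot: [[1.0, 0.002, 0.001], [0.002, -1.0, 0.0], [0.001, -0.0, -1.0]]
wrist_force: [-0.3, -0.1, -5.9]
finger_gap: 36.3
gripper_force: 60.6
```

```bash
python3 -m creep '-1 -.5 -1.5 0 0; -1 -1.5 -5 0 0; -1 -3 -9 0 0; -1 -4.5 -14 0 0; -1 -6 -19 0 0; -1 -7.5 -24 0 0; -1 -8.7 -28 0 0; -1 -9.3 -30.5 0 0' >/dev/null && python3 -m creep '-1 0 -.5 0 0; -1 0 -.5 0 0;-1 0 -.5 0 0'
python3 - <<'E'
from h import *
c=camera('wrist');f=c['frame'];cv2.imwrite('pics/w8.png',f)
E
```

```text
time_s: 34.1
ee_pos: [498.0, 330.0, 204.3]
ee_rot: [[1.0, 0.001, -0.001], [0.001, -1.0, -0.001], [-0.001, 0.001, -1.0]]
wrist_force: [-0.5, -0.4, -4.6]
finger_gap: 36.5
gripper_force: 61.1
```

View pics/w8.png

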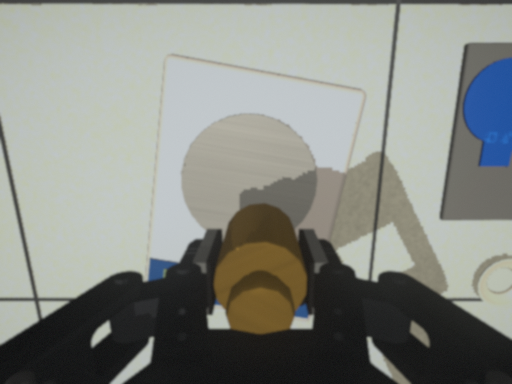

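The pan in view has edges at left (181,178), right (317,181) and top (248,113). The weight is held in front of its lower edge.

Run:
```python
from h import *
from scipy.optimize import least_squares
c=camera('wrist');t=camera('top')
def fit(c,p0,angs,r0,r1):
    g=cv2.GaussianBlur(cv2.cvtColor(c['frame'],cv2.COLOR_BGR2GRAY),(0,0),1).astype(float);P=[]
    C=px2w(c,*p0,64)
    for a in angs:
        rr=np.arange(r0,r1,.5);uv=[w2px(c,C+[r*np.cos(a),r*np.sin(a),0]) for r in rr]
        v=cv2.remap(g,np.float32([[p[0] for p in uv]]),np.float32([[p[1] for p in uv]]),1)[0]
        P.append((C+[rr[np.argmax(np.gradient(v))]*np.cos(a),rr[np.argmax(np.gradient(v))]*np.sin(a),0])[:2])
    P=np.array(P);s=least_squares(lambda q:np.hypot(*(P-q[:2]).T)-q[2],[*C[:2],60],loss='soft_l1');print(np.round(s.x,1),np.round(np.abs(s.fun).mean(),2),'start',C[:2])
fit(c,(249,180),np.radians(np.arange(-40,130,6)),45,72)
fit(t,(112,223),np.radians(np.arange(0,360,10)),45,75)
print(status.get_obs()['ee_pos'])
```

```text
[500.6 340.3  59.9] 0.22 start [503.31249343 340.52384705]
[496.6 337.6  59.9] 2.51 start [498.64800731 336.79749744]
[498.33754814 330.02252265 204.88616448]
```

```bash
python3 -m creep '-1 0 -.3 .5 0; -1 .1 -.6 2 0; -1 .1 -.95 4 0; -1 .1 -.95 6 0; -1 .1 -.95 8 0; -1 .1 -.95 9.5 0;-1 .1 -.95 10.3 0;-1 .1 -.95 10.5 0' && python3 -m creep '-1 0 0 .05 0; -1 0 0 .1 0; -1 0 0 .1 0'
```

```text
time_s: 35.25
ee_pos: [499.0, 340.2, 99.5]
ee_rot: [[1.0, 0.002, -0.0], [0.002, -1.0, -0.0], [-0.0, 0.0, -1.0]]
wrist_force: [-0.3, 0.2, -3.5]
finger_gap: 36.8
gripper_force: 61.1
time_s: 35.62
ee_pos: [499.3, 340.5, 99.6]
ee_rot: [[1.0, 0.002, 0.001], [0.002, -1.0, 0.001], [0.001, -0.001, -1.0]]
wrist_force: [0.2, -0.7, -4.0]
finger_gap: 36.5
gripper_force: 61.1
```

```bash
python3 -m creep '-1 0 0 .05 0; -1 0 0 .1 0; -1 0 0 .1 0' && python3 -m creep '-1 0 0 .05 0; -1 0 0 .05 0'
```

```text
time_s: 36.0
ee_pos: [499.0, 340.3, 97.8]
ee_rot: [[1.0, 0.002, -0.0], [0.002, -1.0, -0.0], [-0.0, 0.0, -1.0]]
wrist_force: [0.5, 0.1, -4.4]
finger_gap: 36.7
gripper_force: 61.1
time_s: 36.25
ee_pos: [499.0, 340.3, 97.4]
ee_rot: [[1.0, 0.002, -0.0], [0.002, -1.0, -0.0], [-0.0, 0.0, -1.0]]
wrist_force: [-0.4, -0.2, -4.4]
finger_gap: 36.9
gripper_force: 61.1
```

```bash
python3 -m creep '-1 0 0 .05 0; -1 0 0 .05 0'
```

```text
time_s: 36.5
ee_pos: [499.1, 340.3, 97.2]
ee_rot: [[1.0, 0.002, 0.0], [0.002, -1.0, 0.0], [0.0, -0.0, -1.0]]
wrist_force: [-0.1, 0.7, -3.1]
finger_gap: 36.8
gripper_force: 61.1
```

```bash
python3 -m creep '-1 0 0 .05 0; -1 0 0 .05 0'
```

```text
time_s: 36.75
ee_pos: [499.1, 340.4, 97.2]
ee_rot: [[1.0, 0.002, 0.0], [0.002, -1.0, -0.0], [0.0, 0.0, -1.0]]
wrist_force: [-2.5, -2.6, 1.4]
finger_gap: 36.9
gripper_force: 61.2
```

```bash
python3 -m creep '0 0 0 0 0; .5 0 0 0 0; 1 0 0 0 0; 1 0 0 0 0; 1 0 0 -1 0; 1 0 0 -4 0; 1 0 0 -8 0; 1 0 0 -12 0' && python3 -m creep '1 0 0 -2 0; 1 0 0 -3 0; 1 0 0 -3 0'
python3 - <<'E'
from h import *
c=camera('wrist');f=c['frame'];cv2.imwrite('pics/w9.png',f)
hsv=cv2.cvtColor(f,cv2.COLOR_BGR2HSV);H,S,V=[hsv[...,i].astype(int) for i in range(3)]
k,l,s,ce=cv2.connectedComponentsWithStats(((H>10)&(H<26)&(S>110)&(V>50)).astype(np.uint8))
for i in range(1,k):
    if s[i,4]>300: print(s[i],ce[i],px2w(c,*ce[i],64+40))
print(rel(477.5,-304.5))
E
```

```text
time_s: 37.75
ee_pos: [499.0, 340.3, 218.3]
ee_rot: [[1.0, 0.002, 0.001], [0.002, -1.0, 0.0], [0.001, -0.0, -1.0]]
wrist_force: [0.3, -0.6, -0.2]
finger_gap: 85.6
gripper_force: 0.0
time_s: 38.12
ee_pos: [498.9, 340.2, 246.0]
ee_rot: [[1.0, 0.002, -0.0], [0.002, -1.0, -0.0], [-0.0, 0.0, -1.0]]
wrist_force: [0.9, 0.0, -0.4]
finger_gap: 85.6
gripper_force: 0.0
[ 239  165   43   44 1441] [259.93268563 187.2685635 ] [497.1628986  341.28321417 104.        ]
[-2.24 64.45  0.07]
```

```bash
python3 -m creep '1 0 3 0 0; 1 0 8 0 0; 1 -.3 14 0 0; 1 -.6 20 0 0; 1 -.9 26 0 0; 1 -1.2 32 0 0; 1 -1.5 38 0 0; 1 -1.8 44 0 0' >/dev/null && python3 -m creep '1 -.2 6 0 0; 1 -.3 12 0 0; 1 -.4 17 0 0; 1 -.4 19.8 0 0; 1 -.4 20.5 0 0; 1 -.4 20.5 0 0'
python3 - <<'E'
from h import *
print(rel(477.5,-304.5,126))
c=camera('wrist');cv2.imwrite('pics/w10.png',c['frame'])
E
```

```text
time_s: 39.92
ee_pos: [478.0, -304.2, 245.0]
ee_rot: [[1.0, 0.002, -0.002], [0.002, -1.0, 0.002], [-0.002, -0.002, -1.0]]
wrist_force: [0.5, 1.3, 0.7]
finger_gap: 85.2
gripper_force: 0.0
[-0.03  0.06 11.9 ]
```

View pics/w10.png

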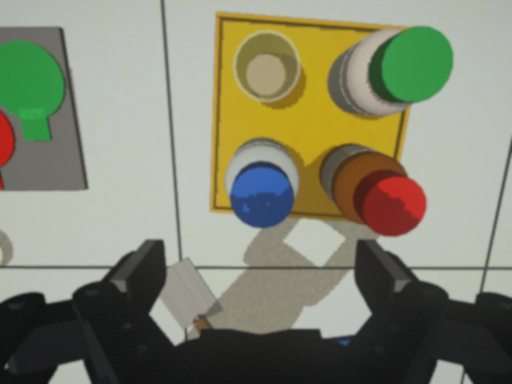

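All three bottles stand in the tray with the beaker in place; the blue cap is at (265,195), directly below the gripper.

```bash
python3 -m creep '1 0 0 2 0; 1 0 0 5 0; 1 0 0 8 0; 1 0 0 10.3 0; 1 0 0 11.5 0; 1 0 0 11.9 0;1 0 0 11.9 0' >/dev/null&& python3 -m creep '-1 0 0 0 0; -1 0 0 0 0; -1 0 0 0 0; -1 0 0 0 0; -1 0 0 0 0; -1 0 0 0 0' && python3 -m creep '-1 0 0 -.5 0; -1 0 0 -2 0; -1 0 0 -4.5 0; -1 0 0 -7.5 0; -1 0 0 -10.5 0; -1 0 0 -13 0; -1 0 0 -14 0; -1 0 0 -14 0';  python3 - <<'E'
from h import *
print(rel(569.8,88.5))
E
```

```text
time_s: 41.6
ee_pos: [479.2, -305.4, 128.7]
ee_rot: [[1.0, 0.002, 0.002], [0.002, -1.0, -0.002], [0.002, 0.002, -1.0]]
wrist_force: [0.1, -0.6, 4.8]
finger_gap: 48.7
gripper_force: 63.1
time_s: 42.6
ee_pos: [478.4, -304.7, 267.6]
ee_rot: [[1.0, 0.002, 0.0], [0.002, -1.0, -0.0], [0.0, 0.0, -1.0]]
wrist_force: [-0.0, 0.0, -4.6]
finger_gap: 48.5
gripper_force: 62.8
[  9.23 -39.3   -0.  ]
```

```bash
python3 -m creep '-1 .3 -1 0 0; -1 .8 -3 0 0; -1 1.5 -6 0 0; -1 2.5 -10 0 0; -1 3.5 -14 0 0; -1 4.5 -18 0 0; -1 5.5 -22 0 0; -1 6.5 -26 0 0' >/dev/null; python3 -m creep '-1 1 -4 0 0; -1 1.8 -8 0 0; -1 2.4 -10.8 0 0; -1 2.7 -12.6 0 0; -1 2.7 -13.3 0 0; -1 2.7 -13.3 0 0;-1 2.7 -13.3 0 0'
python3 - <<'E'
from h import *
print(rel(569.8,88.5,136))
E
```

```text
time_s: 44.48
ee_pos: [569.5, 87.7, 267.4]
ee_rot: [[1.0, 0.001, -0.0], [0.001, -1.0, -0.0], [-0.0, 0.0, -1.0]]
wrist_force: [0.8, 0.2, -4.2]
finger_gap: 48.4
gripper_force: 63.1
[ 0.03 -0.09 13.14]
```

```bash
python3 -m creep '-1 0 -.05 1 0; -1 0 -.05 3 0; -1 0 -.05 5.5 0; -1 0 -.05 8 0; -1 0 -.05 10.5 0; -1 0 -.05 12.2 0; -1 0 -.05 13 0; -1 0 -.05 13.1 0'; python3 -m creep '-1 0 0 .1 0; -1 0 0 .1 0;  -1 0 0 .15 0; -1 0 0 .15 0'
```

```text
time_s: 45.48
ee_pos: [569.5, 88.9, 136.1]
ee_rot: [[1.0, 0.002, -0.0], [0.002, -1.0, -0.0], [-0.0, 0.0, -1.0]]
wrist_force: [-0.4, 0.7, -4.0]
finger_gap: 48.5
gripper_force: 63.4
time_s: 45.98
ee_pos: [569.7, 89.0, 135.2]
ee_rot: [[1.0, 0.002, 0.0], [0.002, -1.0, 0.0], [0.0, -0.0, -1.0]]
wrist_force: [-0.4, 0.5, -4.7]
finger_gap: 48.5
gripper_force: 63.4
```

```bash
python3 -m creep '-1 0 0 .05 0; -1 0 0 .1 0;-1 0 0 .1 0'; python3 -m creep '-1 0 0 .05 0; -1 0 0 .05 0'
```

```text
time_s: 46.35
ee_pos: [569.9, 89.0, 134.8]
ee_rot: [[1.0, 0.002, 0.001], [0.002, -1.0, 0.0], [0.001, -0.0, -1.0]]
wrist_force: [-2.3, 0.3, 1.0]
finger_gap: 48.4
gripper_force: 63.5
time_s: 46.6
ee_pos: [570.1, 89.0, 134.8]
ee_rot: [[1.0, 0.002, 0.001], [0.002, -1.0, 0.0], [0.001, -0.0, -1.0]]
wrist_force: [-3.1, -1.0, 5.7]
finger_gap: 48.4
gripper_force: 63.8
```

```bash
python3 -m creep '0 0 0 0 0; .7 0 0 0 0; 1 0 0 0 0; 1 0 0 0 0; 1 0 0 -1 0; 1 0 0 -4 0; 1 0 0 -8 0; 1 0 0 -11 0' && python3 -m creep '1 0 3 0 0; 1 0 8 0 0; 1 0 14 0 0; 1 0 20 0 0; 1 .1 26 0 0; 1 .2 32 0 0; 1 .2 38 0 0; 1 .2 43 0 0' >/dev/null && python3 -m creep '1 0 4 0 0; 1 0 6.5 0 0; 1 0 7 0 0; 1 0 7 0 0; 1 0 7 0 0'
python3 - <<'E'
from h import *
print(rel(571.8,-411,126.5))
E
```

```text
time_s: 47.6
ee_pos: [570.1, 89.0, 246.2]
ee_rot: [[1.0, 0.002, 0.003], [0.002, -1.0, 0.0], [0.003, -0.0, -1.0]]
wrist_force: [0.3, -0.2, 0.1]
finger_gap: 85.5
gripper_force: 0.0
time_s: 49.22
ee_pos: [573.1, -409.6, 243.6]
ee_rot: [[1.0, 0.004, 0.0], [0.004, -1.0, 0.0], [0.0, -0.0, -1.0]]
wrist_force: [-0.3, -0.3, 0.1]
finger_gap: 85.6
gripper_force: 0.0
[-0.13  0.14 11.71]
```

```bash
python3 -m creep '1 -.1 .1 2 0; 1 -.1 .1 5 0; 1 -.1 .1 8 0; 1 -.1 .1 10.3 0; 1 -.1 .1 11.4 0; 1 -.1 .1 11.7 0;1 -.1 .1 11.7 0' >/dev/null&& python3 -m creep '-1 0 0 0 0; -1 0 0 0 0; -1 0 0 0 0; -1 0 0 0 0; -1 0 0 0 0; -1 0 0 0 0' && python3 -m creep '-1 0 0 -.5 0; -1 0 0 -2 0; -1 0 0 -4.5 0; -1 0 0 -7.5 0; -1 0 0 -10.5 0; -1 0 0 -13 0; -1 0 0 -15 0; -1 0 0 -15 0';  python3 - <<'E'
from h import *
print(rel(571.3,-48.5))
E
```

```text
time_s: 50.85
ee_pos: [572.4, -412.3, 127.8]
ee_rot: [[1.0, 0.002, 0.002], [0.002, -1.0, -0.001], [0.002, 0.001, -1.0]]
wrist_force: [-0.1, 0.9, 5.6]
finger_gap: 48.6
gripper_force: 63.1
time_s: 51.85
ee_pos: [572.3, -412.6, 278.9]
ee_rot: [[1.0, 0.002, 0.003], [0.002, -1.0, -0.003], [0.003, 0.003, -1.0]]
wrist_force: [0.3, -0.1, -3.7]
finger_gap: 48.4
gripper_force: 62.7
[-2.000e-02 -3.641e+01 -9.000e-02]
```

```bash
python3 -m creep '-1 0 -1 0 0; -1 0 -3 0 0; -1 0 -6 0 0; -1 0 -10 0 0; -1 0 -14 0 0; -1 0 -18 0 0; -1 0 -22 0 0; -1 0 -26 0 0' >/dev/null; python3 -m creep '-1 0 -4 0 0; -1 0 -7 0 0; -1 0 -9 0 0; -1 0 -10.1 0 0; -1 0 -10.4 0 0; -1 0 -10.4 0 0;-1 0 -10.4 0 0'
python3 - <<'E'
from h import *
print(rel(571.3,-48.5,135.2))
E
```

```text
time_s: 53.72
ee_pos: [570.9, -48.8, 276.4]
ee_rot: [[1.0, 0.001, -0.0], [0.001, -1.0, -0.0], [-0.0, 0.0, -1.0]]
wrist_force: [0.3, 0.2, -2.9]
finger_gap: 48.1
gripper_force: 62.7
[ 0.04 -0.04 14.12]
```

```bash
python3 -m creep '-1 0 0 1 0; -1 0 0 3.5 0; -1 0 0 6.5 0; -1 0 0 9.5 0; -1 0 0 12 0; -1 0 0 13.4 0; -1 0 0 14 0; -1 0 0 14.1 0'; python3 -m creep '-1 0 0 .05 0; -1 0 0 .1 0;  -1 0 0 .1 0'
```

```text
time_s: 54.72
ee_pos: [571.2, -48.2, 135.7]
ee_rot: [[1.0, 0.002, 0.001], [0.002, -1.0, -0.0], [0.001, 0.0, -1.0]]
wrist_force: [0.3, 0.6, -2.9]
finger_gap: 48.5
gripper_force: 62.8
time_s: 55.1
ee_pos: [571.1, -48.1, 135.0]
ee_rot: [[1.0, 0.002, 0.001], [0.002, -1.0, -0.0], [0.001, 0.0, -1.0]]
wrist_force: [-0.8, -0.3, -3.7]
finger_gap: 48.1
gripper_force: 62.8
```

```bash
python3 -m creep '-1 0 0 .05 0; -1 0 0 .1 0;-1 0 0 .1 0'
```

```text
time_s: 55.48
ee_pos: [571.1, -48.0, 133.9]
ee_rot: [[1.0, 0.002, 0.001], [0.002, -1.0, -0.0], [0.001, 0.0, -1.0]]
wrist_force: [-0.4, -0.2, -0.9]
finger_gap: 48.2
gripper_force: 63.1
```

```bash
python3 -m creep '-1 0 0 .05 0; -1 0 0 .05 0'
```

```text
time_s: 55.72
ee_pos: [571.3, -48.0, 133.9]
ee_rot: [[1.0, 0.002, 0.001], [0.002, -1.0, -0.0], [0.001, 0.0, -1.0]]
wrist_force: [-2.2, 1.2, 3.1]
finger_gap: 48.2
gripper_force: 63.2
```

Contact. Release and go for the red one at (472,-405.8).

```bash
python3 -m creep '0 0 0 0 0; .7 0 0 0 0; 1 0 0 0 0; 1 0 0 0 0; 1 0 0 -1 0; 1 0 0 -4 0; 1 0 0 -8 0; 1 0 0 -11 0' && python3 -m creep '1 -1 4 0 0; 1 -2.5 9 0 0; 1 -4 14.5 0 0; 1 -5.5 20 0 0; 1 -7 25.5 0 0; 1 -8.5 30.5 0 0; 1 -9.7 34 0 0; 1 -9.9 35.7 0 0' >/dev/null && python3 -m creep '1 0 0 0 0; 1 0 0 0 0'
python3 - <<'E'
from h import *
print(rel(472,-405.8,126.8))
E
```

```text
time_s: 56.72
ee_pos: [571.4, -48.1, 245.7]
ee_rot: [[1.0, 0.002, 0.003], [0.002, -1.0, -0.0], [0.003, 0.0, -1.0]]
wrist_force: [-0.1, 0.2, -0.7]
finger_gap: 85.4
gripper_force: 0.0
time_s: 57.98
ee_pos: [473.2, -404.1, 243.0]
ee_rot: [[1.0, 0.003, 0.0], [0.003, -1.0, 0.0], [0.0, -0.0, -1.0]]
wrist_force: [0.1, 0.6, -0.1]
finger_gap: 85.4
gripper_force: 0.0
[-0.13  0.17 11.62]
```

```bash
python3 -m creep '1 -.1 .1 2 0; 1 -.1 .1 5 0; 1 -.1 .1 8 0; 1 -.1 .1 10.3 0; 1 -.1 .1 11.3 0; 1 -.1 .1 11.6 0;1 -.1 .1 11.6 0' >/dev/null&& python3 -m creep '-1 0 0 0 0; -1 0 0 0 0; -1 0 0 0 0; -1 0 0 0 0; -1 0 0 0 0; -1 0 0 0 0' && python3 -m creep '-1 0 0 -.5 0; -1 0 0 -2 0; -1 0 0 -4.5 0; -1 0 0 -7.5 0; -1 0 0 -10.5 0; -1 0 0 -13.5 0; -1 0 0 -16.5 0; -1 0 0 -16.5 0';  python3 - <<'E'
from h import *
print(rel(514.2,19.8))
E
```

```text
time_s: 59.6
ee_pos: [472.2, -407.1, 128.3]
ee_rot: [[1.0, 0.002, 0.002], [0.002, -1.0, -0.002], [0.002, 0.002, -1.0]]
wrist_force: [-0.1, -2.3, 5.2]
finger_gap: 48.5
gripper_force: 62.6
time_s: 60.6
ee_pos: [472.5, -407.0, 295.4]
ee_rot: [[1.0, 0.002, 0.004], [0.002, -1.0, -0.004], [0.004, 0.004, -1.0]]
wrist_force: [0.8, -0.0, -2.8]
finger_gap: 48.6
gripper_force: 62.5
[  4.27 -42.67  -0.16]
```

```bash
python3 -m creep '-1 0 -1 0 0; -1 0 -3 0 0; -1 .3 -6 0 0; -1 .7 -10 0 0; -1 1.1 -14 0 0; -1 1.5 -18 0 0; -1 2 -22 0 0; -1 2.5 -26 0 0' >/dev/null; python3 -m creep '-1 .4 -4 0 0; -1 .8 -8 0 0; -1 1.2 -12 0 0; -1 1.5 -14.8 0 0; -1 1.7 -16.2 0 0; -1 1.7 -16.6 0 0;-1 1.7 -16.6 0 0;-1 1.7 -16.6 0 0'
python3 - <<'E'
from h import *
print(rel(513.6,20,135.3))
E
```

```text
time_s: 62.6
ee_pos: [512.7, 19.1, 291.9]
ee_rot: [[1.0, 0.001, -0.0], [0.001, -1.0, -0.0], [-0.0, 0.0, -1.0]]
wrist_force: [1.1, 0.5, -2.2]
finger_gap: 48.3
gripper_force: 62.8
[ 0.09 -0.1  15.66]
```

```bash
python3 -m creep '-1 .05 0 1 0; -1 .1 -.05 4 0; -1 .1 -.05 7.5 0; -1 .1 -.05 11 0; -1 .1 -.05 13.5 0; -1 .1 -.05 15 0; -1 .1 -.05 15.5 0; -1 .1 -.05 15.6 0'; python3 -m creep '-1 0 0 .05 0; -1 0 0 .1 0;  -1 0 0 .1 0'
```

```text
time_s: 63.6
ee_pos: [514.2, 20.2, 136.5]
ee_rot: [[1.0, 0.002, 0.001], [0.002, -1.0, -0.0], [0.001, 0.0, -1.0]]
wrist_force: [0.1, 0.2, -2.0]
finger_gap: 48.2
gripper_force: 62.8
time_s: 63.98
ee_pos: [514.0, 20.4, 135.4]
ee_rot: [[1.0, 0.002, 0.001], [0.002, -1.0, -0.0], [0.001, 0.0, -1.0]]
wrist_force: [0.5, -0.1, -3.8]
finger_gap: 48.9
gripper_force: 62.8
```

```bash
python3 -m creep '-1 0 0 .05 0; -1 0 0 .05 0'
```

```text
time_s: 64.22
ee_pos: [513.7, 20.3, 134.4]
ee_rot: [[1.0, 0.002, -0.0], [0.002, -1.0, -0.0], [-0.0, 0.0, -1.0]]
wrist_force: [0.3, -0.0, -3.1]
finger_gap: 48.6
gripper_force: 62.8
```

```bash
python3 -m creep '-1 0 0 .05 0; -1 0 0 .05 0'
```

```text
time_s: 64.47
ee_pos: [513.9, 20.3, 134.2]
ee_rot: [[1.0, 0.002, 0.0], [0.002, -1.0, 0.0], [0.0, -0.0, -1.0]]
wrist_force: [-0.9, -0.1, -0.7]
finger_gap: 48.5
gripper_force: 62.9
```

```bash
python3 -m creep '-1 0 0 .05 0; -1 0 0 .05 0'
```

```text
time_s: 64.72
ee_pos: [514.1, 20.3, 134.2]
ee_rot: [[1.0, 0.002, 0.001], [0.002, -1.0, 0.0], [0.001, 0.0, -1.0]]
wrist_force: [-1.4, -0.0, 3.8]
finger_gap: 48.2
gripper_force: 63.3
```

```bash
python3 -m creep '0 0 0 0 0; .7 0 0 0 0; 1 0 0 0 0; 1 0 0 0 0; 1 0 0 -1 0; 1 0 0 -4 0; 1 0 0 -8 0; 1 0 0 -11 0' && python3 -m creep '1 -2 3 -3 0; 1 -5 7 -6 0; 1 -8 11 -8 0; 1 -10 15 -8 0; 1 -11 18 -8 0; 1 -11 20 -8 0; 1 -11 20 -8 0; 1 -11 20 -8 0'
python3 - <<'E'
from h import *
c=camera('top')['frame'];d=camera('scene')['frame']
a=cv2.resize(c[150:300,50:310],(780,450-150));b=cv2.resize(d[110:220,60:420],(780,280),interpolation=2)
cv2.imwrite('pics/end.png',np.vstack([cv2.resize(c[155:295,55:315],(557,300),interpolation=2),cv2.resize(b,(557,200))]))
E
```

```text
time_s: 65.72
ee_pos: [514.3, 20.3, 246.2]
ee_rot: [[1.0, 0.002, 0.003], [0.002, -1.0, -0.0], [0.003, 0.0, -1.0]]
wrist_force: [-0.9, -0.3, -0.2]
finger_gap: 85.4
gripper_force: 0.0
time_s: 66.72
ee_pos: [404.2, -179.5, 323.8]
ee_rot: [[1.0, 0.002, 0.0], [0.002, -1.0, 0.0], [0.0, -0.0, -1.0]]
wrist_force: [-0.6, 0.1, -0.1]
finger_gap: 85.4
gripper_force: 0.0
```

View pics/end.png

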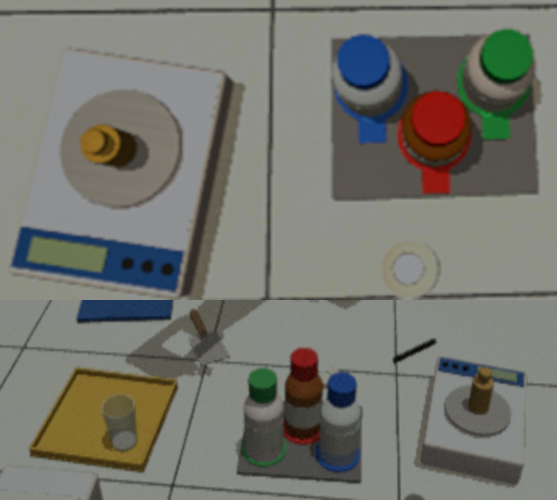

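The weight stands upright in the middle of the pan (base about (119,148), pan centre (121,149) in the crop). All bottles are upright on their own pads, and the beaker has not moved.

```bash
python3 -c "from workcell import manip;print(manip.sign_off())"
```

```text
the job is handed in; nothing more can be done
None
```

The job is handed in at about 67 s of the 144 s allowed: the final pictures show the check weight upright in the middle of the balance pan, each bottle upright on its own colour's pad, and the beaker still in its place in the tray.

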